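# Sort sanding blocks on the slip ramp

### The arm

A 6-joint arm with a two-finger parallel gripper is mounted at the origin on a cart in front of the work surface, level with it; the furniture and walls round the work are solid. World frame = base frame: x ahead of the robot, y to its left, z up, the work surface at z = 0. Lengths are in m, angles in rad, forces in N, time in s.
With the tool pointing down it reaches from about 0.275 to 0.825 m from the base axis. Payload 5.2 kg.
Tool frame: the origin (TCP) lies between the finger pads; the fingertips stand 22 mm ahead of it and the grasp point (between the pads) lies 3 mm ahead of it; z points along the fingers, y is the line along which they close (so a half turn about z gives the same grasp; the last joint's range is limited). The gripper opens to 93 mm and grips with 3 to 60 N. Pads are 15 mm wide; open, the fingers measure 128 mm over their backs; the gripper's body (75 mm by 188 mm) begins 65 mm behind the grasp point.
Start: joints at [1.074, 0.259, 1.535, -0, 1.348, -0.203], TCP at [0.159, 0.526, 0.22] pointing down, gripper open.
Joint ranges: [-3.14, 3.14], [-0.91, 2.08], [0.19, 2.58], [-1.22, 4.36], [0.22, 2.71], [-3.12, 3.12]. Speed limits (rad/s): [2.57, 2.57, 3.14, 3.14, 3.14, 3.14].

### API

Orientations are given as a rotation vector (axis times angle).
In Python, from workcell import arm gives the robot as it stands.
- The arm moves only by the tool apply_moves, never from a script. Its argument "series" is a list of rows, each an object of numbers: "dx", "dy", "dz": the shift along the tool's x, y, z in m; "wx", "wy", "wz": the turn, a rotation vector about the tool's x, y, z in rad; "hand": the gripper command: -1 is fully open, 1 is shut, values between are in proportion. In form: [{"dx": .., "dy": .., "dz": .., "wx": .., "wy": .., "wz": .., "hand": ..}, ...]. A call has 1 to 10 rows; each row is the pose to reach, as a shift and turn from the pose commanded when the call began, along the tool's axes at that moment; what a row does not reach only later rows make up. A row lasts 1/10 s, in which the tool goes at most 50 mm and 8.59 degrees, less where a joint would pass 70% of its speed; a pose out of reach is approached as far as the arm can. A call with a gripper value outside its range is refused whole. The fingers move at their own pace and stop on an object; "force" is the grip in N (left out, the last holds). Time passes only in rows, so rows that repeat a pose let the fingers close. It gives the time, the measured TCP pose, the force, the opening and the grip force at its end, in the units of the state.
- arm.get_obs(): the state, without advancing time (a new reading comes with each control period).
- arm.camera(name): name is "scene" or "top" or "wrist"; returns a dict with "color" (384x512x3 uint8, red, green, blue), "fx", "fy", "cx", "cy" (pixels), "R" (3x3) and "t" (3): a world point X has camera coordinates R X + t. Camera axes: x right, y down, z forward; pixel columns grow to the right and rows downward; lengths in m; the calibration is good to about 2 mm. A picture is of the moment at which its call begins. There is no depth.
- arm.close_job(): hands the job in; it is judged then, once.
Trained networks look in the newest picture that a camera, given by its name, has taken for a name from the list of things; names that differ only in an ending like _2 or _b are one class to them, and where a whole thing is asked for, a point or a joint stands for the part that bears it (a point fixed in the world has none). Each returns a list of dicts, best first, with "conf" (0 to 1); they miss things now and then, are a little off and sometimes report something else, mostly with a low value. They report only what shows in the picture. A call takes as long as a camera call.
- arm.look_for(camera, thing): "at" ([x, y, z] in m, in world coordinates, good to about 4 mm: the middle of the surface that is visible of it).
The state is a dict: "time_s": time; "q": joint angles; "qd": joint speeds; "effort": joint torques, N m; "tool_pos": TCP position; "tool_rot": TCP orientation; "ft_force": force on the tool from outside, world axes, zero at the start; "torque": the same for the moment, N m; "opening": finger opening in m; "finger_force": force on a finger pad.
Only numpy, scipy, OpenCV 4.12 (cv2) and the standard library are available. Lean on these libraries where they do the work, as an engineer would, in place of code of your own. Each camera call takes 0.05 s, during which the arm holds its last target. There are 200 camera calls.

### The job

Some of these three look-alike sanding blocks have gone slick underneath: test each one by laying it sole down on the start mark of the slip ramp and letting go. A slick block slides by itself into the clear catch hood and is left there; a block that sticks is picked up again and laid flat, sole down, in the green tray. Do not push any block into the hood.

Things in the scene. Friction and masses are not known exactly. Their poses are not given: they have to be found in the camera images.
- block_a: sanding block with a thin dark sole, 62 mm (its x) x 96 mm (its y) x 32 mm tall in all; grip it across the 62 mm. About 0.11 kg. The origin is centred, 4 mm above the underside of the sole; z points up out of its top, 28 mm above the origin. All three blocks look alike: any of them may have a slick or a gripping sole, and only the ramp tells
- block_b: sanding block with a thin dark sole, 62 mm (its x) x 96 mm (its y) x 32 mm tall in all; grip it across the 62 mm. About 0.11 kg. The origin is centred, 4 mm above the underside of the sole; z points up out of its top, 28 mm above the origin. All three blocks look alike: any of them may have a slick or a gripping sole, and only the ramp tells
- block_c: sanding block with a thin dark sole, 62 mm (its x) x 96 mm (its y) x 32 mm tall in all; grip it across the 62 mm. About 0.11 kg. The origin is centred, 4 mm above the underside of the sole; z points up out of its top, 28 mm above the origin. All three blocks look alike: any of them may have a slick or a gripping sole, and only the ramp tells
- ramp: fixed grey test ramp on a plywood stand, 130 mm wide, deck sloping down 20 degrees along its x axis (x is level and points downhill, y level across, z up). Origin on the bench under the middle of the start mark. The deck surface is 112 mm above the origin at x=0 and falls 0.364 mm per mm of x; it runs from x=-54 mm (open top end) to the hood. A slick block starts to slide as soon as it is let go and is in the hood within about a second; a gripping one stays put
- ramp_start (a point): middle of the start mark (a black outlined rectangle, 104 mm down the slope x 74 mm: a block lies in it with its long side down the slope, which also lets it enter the hood freely), on the deck surface; axes as the ramp's (level, x downhill)
- hood_mouth (a point): middle of the mouth of the catch hood, on the deck surface, 62 mm down the slope from the start mark's middle; axes as the ramp's. The hood is clear with a yellow-edged mouth, 114 mm wide and 44 mm high inside, closed at the sides, top and far end; from here it runs 198 mm down the slope to a black stop, and holds two blocks one behind the other. Its top stands 52 mm off the deck
- good_tray: fixed green tray for good blocks, 145 x 145 mm outside, walls 4 mm thick and 18 mm high, inner floor 4 mm above the bench. Origin centred on its underside, z up

How it is judged:
On the way:
1. the gripping block has been let go on the open deck of the ramp and stands there by itself (x of block_b in the frame of ramp_start between -0.05 and 0.05 m and y of block_b in the frame of ramp_start between -0.05 and 0.05 m and contact force between block_b and ramp above 0.3 N and contact force between block_b and the fingers below 0.05 N and angle between block_b's own z axis and vertical between 0.25 and 0.45 rad and linear speed of block_b below 0.02 m/s), for 0.2 s.
At the end, for the whole second after the job is handed in: Every slick block rests under the catch hood, its middle at least 30 mm inside the mouth; the gripping block, after its test, lies flat and sole down on the floor of the green tray (within 0.1 rad of level, its middle within 65 mm of the tray's); all at rest and released (x of block_a in the frame of hood_mouth between 0.03 and 0.22 m and y of block_a in the frame of hood_mouth between -0.05 and 0.05 m and z of each of block_a, block_c in the frame of hood_mouth below 0.06 m and linear speed of each of block_a, block_c, block_b below 0.02 m/s and x of block_c in the frame of hood_mouth between 0.03 and 0.22 m and y of block_c in the frame of hood_mouth between -0.05 and 0.05 m and horizontal distance between block_b and good_tray below 0.065 m and angle between block_b's own z axis and vertical below 0.1 rad and z of block_b in the frame of good_tray below 0.016 m); the robot touches nothing.
It fails at once if a block is touched by the fingers while its middle is at or past the hood's mouth (pushed, not slid by itself) ((x of block_a in the frame of hood_mouth between -0.01 and 0.21 m and y of block_a in the frame of hood_mouth between -0.06 and 0.06 m and z of block_a in the frame of hood_mouth below 0.04 m and contact force between block_a and the fingers above 0.5 N) or (x of block_b in the frame of hood_mouth between -0.01 and 0.21 m and y of block_b in the frame of hood_mouth between -0.06 and 0.06 m and z of block_b in the frame of hood_mouth below 0.04 m and contact force between block_b and the fingers above 0.5 N) or (x of block_c in the frame of hood_mouth between -0.01 and 0.21 m and y of block_c in the frame of hood_mouth between -0.06 and 0.06 m and z of block_c in the frame of hood_mouth below 0.04 m and contact force between block_c and the fingers above 0.5 N)).
It also fails if it takes over 72 s, if anything falls off the work surface, if the arm or the gripper's body presses on something with over 40 N, if the wrist force passes 120 N, or if a joint passes its speed limit or range.

## Working session

There is one attempt and no reset: what is moved stays moved. The work goes in short steps, Python scripts to look and compute and a tool call to move; the robot and the scene stay as the last step left them, time stands still between calls to the robot, and variables do not carry over. Pictures are saved under pics/ and viewed, at most 10 in all, crops included, and the job is handed in when it is done.

Besides the shell and the picture viewer there is one more tool, called as a command line: name --argument value ..., lists and objects as JSON in quotes. apply_moves: Moves the arm, as the interface text tells. Its arguments: {"type":"object","properties":{"series":{"type":"array","items":{"type":"object","properties":{"dx":{"type":"number"},"dy":{"type":"number"},"dz":{"type":"number"},"wx":{"type":"number"},"wy":{"type":"number"},"wz":{"type":"number"},"hand":{"type":"number"}}}},"force":{"type":"number"}},"required":["series"]}

```bash
mkdir -p pics; ls
python3 - <<'E'
from workcell import arm
import cv2,numpy as np
o=arm.get_obs();print(o)
ims=[]
for c in ["top","scene"]:
    d=arm.camera(c);cv2.imwrite(f"pics/{c}0.png",d["color"][:,:,::-1])
    print(c,d["fx"],d["cx"],d["cy"],np.round(d["R"],4).tolist(),np.round(d["t"],4).tolist())
    for n in ["block_a","ramp","ramp_start","hood_mouth","good_tray"]:
        try: print(n,[(np.round(x["at"],3).tolist(),round(x["conf"],2)) for x in arm.look_for(c,n)])
        except Exception as e: print(n,e)
E
```

```text
pics
{'time_s': 0.0, 'q': array([ 1.07420546e+00,  2.59314153e-01,  1.53607634e+00, -4.75099611e-05,
        1.34801503e+00, -2.02851831e-01]), 'qd': array([-0.00031586,  0.00155985, -0.0006379 ,  0.00133642,  0.00144506,
        0.00030271]), 'effort': array([-2.91480770e-03, -4.37324953e+01, -2.83993918e+01,  7.16412091e-02,
        4.15044953e-02, -2.35949865e-04]), 'tool_pos': array([0.15899601, 0.52594033, 0.21943595]), 'tool_rot': array([-4.59646107e-01, -3.10720027e+00,  2.69970969e-03]), 'ft_force': array([-0.28798427, -0.80217877, -0.09359752]), 'torque': array([-0.04690772,  0.03883091, -0.0094257 ]), 'finger_force': 0.0, 'opening': 0.09272826515387304}
top 443.54596389053285 251.47890197293373 186.5776440923044 [[0.0075, -0.9999, 0.0123], [-0.9921, -0.009, -0.1249], [0.125, -0.0112, -0.9921]] [0.1611, 0.5223, 0.977]
block_a [([0.43, 0.182, 0.03], 0.91), ([0.363, 0.242, 0.03], 0.78), ([0.358, 0.358, 0.031], 0.74)]
ramp [([0.58, 0.216, 0.102], 0.59)]
ramp_start [([0.582, 0.208, 0.101], 0.58)]
hood_mouth [([0.585, 0.212, 0.103], 0.55), ([0.431, 0.182, 0.03], 0.42), ([0.363, 0.24, 0.03], 0.41)]
good_tray [([0.499, 0.016, 0.002], 0.78)]
scene 360.4226995101979 255.71659784309716 190.2870612518079 [[0.6856, -0.7279, -0.0153], [-0.3194, -0.2818, -0.9047], [0.6542, 0.6251, -0.4257]] [-0.2279, 0.3116, 0.4438]
block_a [([0.345, 0.341, 0.033], 0.89), ([0.354, 0.231, 0.033], 0.73), ([0.43, 0.181, 0.032], 0.64)]
ramp [([0.567, 0.189, 0.079], 0.59)]
ramp_start [([0.57, 0.187, 0.074], 0.96)]
hood_mouth [([0.568, 0.186, 0.076], 0.86)]
good_tray [([0.496, 0.014, 0.005], 0.92)]
```

View pics/top0.png

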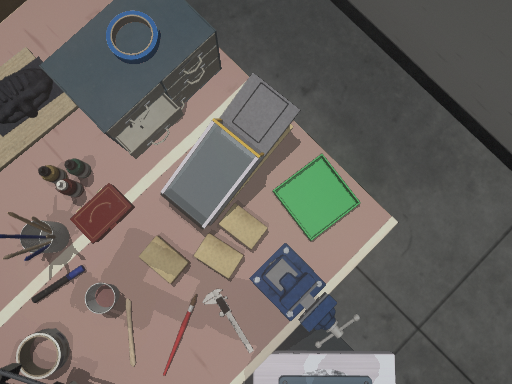

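View pics/scene0.png

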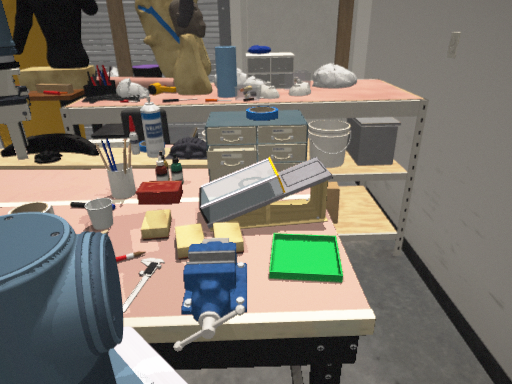

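The top view shows the start mark at about (263,112), the yellow mouth from (215,121) to (259,155), blocks at (163,259), (219,256) and (243,227), and the tray at (316,198). I'll enlarge it for the corners.

Run:
```python
import cv2,numpy as np
a=cv2.imread("pics/top0.png")[60:290,130:310]
b=cv2.imread("pics/scene0.png")[150:270,130:350]
a=cv2.resize(a,None,fx=2.6,fy=2.6,interpolation=cv2.INTER_CUBIC) #468x598
cv2.imwrite("pics/top_crop.png",a)
cv2.imwrite("pics/sc_crop.png",cv2.resize(b,None,fx=3.5,fy=3.5,interpolation=cv2.INTER_CUBIC))
```

```text
(no output)
```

View pics/top_crop.png

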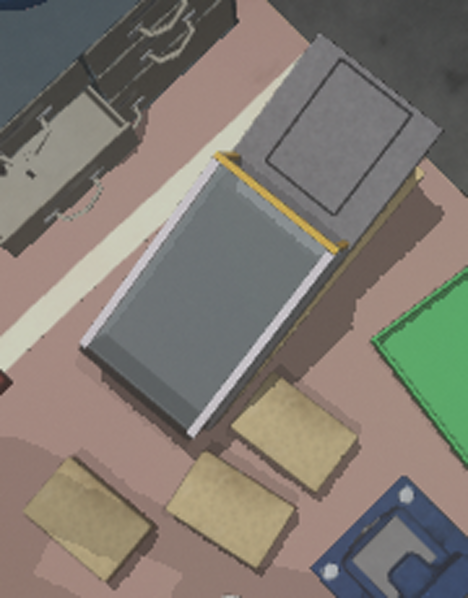

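View pics/sc_crop.png

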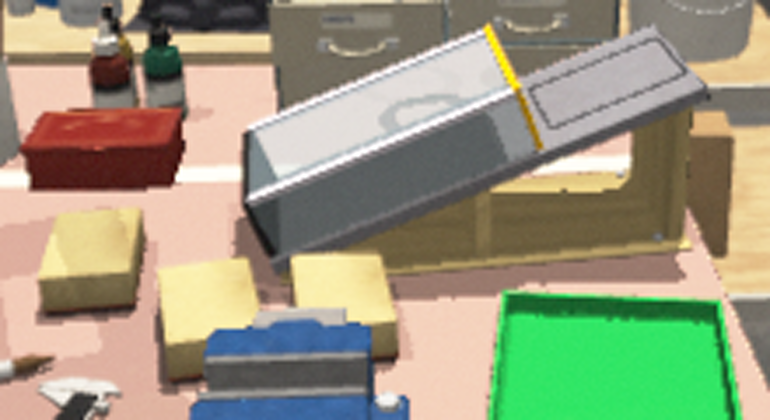

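```bash
cat > h.py <<'E'
from workcell import arm
import numpy as np, cv2
from scipy.spatial.transform import Rotation as Ro
from scipy.optimize import least_squares
def Rz(a): return Ro.from_euler('z',a)
def proj(d,X):
    c=np.atleast_2d(X)@d["R"].T+d["t"]
    return np.c_[d["fx"]*c[:,0]/c[:,2]+d["cx"],d["fy"]*c[:,1]/c[:,2]+d["cy"]]
def ray(d,px,z):
    px=np.atleast_2d(px); v=np.c_[(px[:,0]-d["cx"])/d["fx"],(px[:,1]-d["cy"])/d["fy"],np.ones(len(px))]@d["R"]
    C=-d["R"].T@d["t"]; return C+v*((z-C[2])/v[:,2])[:,None]
def pose_target(yaw,pitch=0.):
    """tool down, closing (tool y) perpendicular to dir yaw; pitch: lean about the y axis (downhill = yaw)"""
    f=Rz(yaw)*Ro.from_euler('y',pitch)
    best=[]
    for s in (0,np.pi):
        best.append(f*Ro.from_euler('x',np.pi)*Rz(s))
    return best
def rel(p,R,o=None):
    o=o or arm.get_obs(); R0=Ro.from_rotvec(o["tool_rot"]); 
    return np.round(R0.inv().apply(np.asarray(p)-o["tool_pos"]),4), np.round((R0.inv()*R).as_rotvec(),4)
def near(cands,o=None):
    o=o or arm.get_obs(); R0=Ro.from_rotvec(o["tool_rot"]); return min(cands,key=lambda R:(R0.inv()*R).magnitude())
E
python3 - <<'E'
from h import *
d=arm.camera("top")
m=np.array([(343,59),(411,114),(334,214),(267,161)])/2.6+[130,60]
t=np.radians(20); c,s=np.cos(t),np.sin(t)
loc=np.array([(-.052*c,.037,.052*s),(-.052*c,-.037,.052*s),(.052*c,-.037,-.052*s),(.052*c,.037,-.052*s)])
def W(p,loc,z0=.112): return Rz(p[2]).apply(loc)+[p[0],p[1],z0]
for l in (loc,loc[[1,0,3,2]]):
  r=least_squares(lambda p:(proj(d,W(p,l))-m).ravel(),[.6,.2,2.2]); print(r.x,r.cost,np.round(r.fun,1))
  r=least_squares(lambda p:(proj(d,W(p,l,p[3]))-m).ravel(),[.6,.2,2.2,.112]); print(r.x,r.cost)
im=d["color"]
hsv=cv2.cvtColor(im,cv2.COLOR_RGB2HSV)
mask=((hsv[...,0]>17)&(hsv[...,0]<32)&(hsv[...,1]>70)&(hsv[...,2]>90)).astype(np.uint8)
mask[:203]=0;mask[290:]=0;mask[:,:130]=0;mask[:,275:]=0
mask=cv2.morphologyEx(mask,cv2.MORPH_OPEN,np.ones((3,3)))
for cn in cv2.findContours(mask,0,2)[0]:
    if cv2.contourArea(cn)<200: continue
    P=ray(d,cn[:,0,:].astype(float),.028)[:,:2]
    (cx,cy),(w,h),a=cv2.minAreaRect((P*1000).astype(np.float32))
    yaw=a if w>h else a+90
    print("block",round(cx/1000,4),round(cy/1000,4),w,h,"long yaw deg",yaw)
E
```

```text
[0.6701733  0.14939681 2.38558697] 2281.303984681112 [ 27.1  23.1 -24.6 -21.6 -26.6 -23.   23.8  20.5]
[ 1.18624986  0.09613344  2.45664346 -1.61292443] 1523.9844421367632
[0.66960186 0.14918048 2.45972443] 0.6581755262759186 [-0.5 -0.3  0.6  0.2  0.2  0.5 -0.3 -0.4]
[0.67323934 0.14879782 2.46011555 0.09985555] 0.3553683073524932
block 0.3567 0.3611 93.83638763427734 61.19758987426758 long yaw deg 51.010257720947266
block 0.3663 0.2387 93.44955444335938 61.2894287109375 long yaw deg 58.210205078125
block 0.4324 0.1842 91.81246185302734 60.46269226074219 long yaw deg 53.00315856933594
```

Run:
```python
from h import *
o=arm.get_obs()
hd=lambda R:np.degrees(np.arctan2(*R.apply([1,0,0])[[1,0]]))
print("cur heading",hd(Ro.from_rotvec(o["tool_rot"])))
for n,y,p,t in [("R",(.4324,.1842,.027),53.0,0),("ramp",(.6696,.1492,.14),140.9,20)]:
  for R in pose_target(np.radians(t),np.radians(p) if 0 else 0): pass
for n,pos,yaw,pitch in [("R",(.4324,.1842,.12),53.0,0),("Rd",(.4324,.1842,.027),53.0,0),("ramp",(.6696,.1492,.22),140.94,20)]:
  for R in pose_target(np.radians(yaw),np.radians(pitch)): print(n,hd(R),rel(pos,R,o),"toolz",R.apply([0,0,1]).round(3))
```

```text
cur heading 163.16484106315318
R 53.0 (array([-0.3606, -0.2485,  0.1003]), array([-0.    ,  0.    ,  1.9227])) toolz [ 0. -0. -1.]
R -127.00000000000001 (array([-0.3606, -0.2485,  0.1003]), array([-0.    , -0.    , -1.2189])) toolz [ 0. -0. -1.]
Rd 53.0 (array([-0.3606, -0.2485,  0.1933]), array([-0.    ,  0.    ,  1.9227])) toolz [ 0. -0. -1.]
Rd -127.00000000000001 (array([-0.3606, -0.2485,  0.1933]), array([-0.    , -0.    , -1.2189])) toolz [ 0. -0. -1.]
ramp 140.94 (array([-5.977e-01, -2.133e-01,  3.000e-04]), array([ 0.0677, -0.3447,  0.3839])) toolz [ 0.266 -0.216 -0.94 ]
ramp -39.06 (array([-5.977e-01, -2.133e-01,  3.000e-04]), array([ 0.4789,  0.0941, -2.7162])) toolz [ 0.266 -0.216 -0.94 ]
```

apply_moves --force 20 --series '[{"dx":-0.3606,"dy":-0.2485,"dz":0.08,"wz":1.9227,"hand":-0.63},{"dx":-0.3606,"dy":-0.2485,"dz":0.08,"wz":1.9227,"hand":-0.63},{"dx":-0.3606,"dy":-0.2485,"dz":0.08,"wz":1.9227,"hand":-0.63},{"dx":-0.3606,"dy":-0.2485,"dz":0.08,"wz":1.9227,"hand":-0.63},{"dx":-0.3606,"dy":-0.2485,"dz":0.08,"wz":1.9227,"hand":-0.63},{"dx":-0.3606,"dy":-0.2485,"dz":0.08,"wz":1.9227,"hand":-0.63},{"dx":-0.3606,"dy":-0.2485,"dz":0.08,"wz":1.9227,"hand":-0.63},{"dx":-0.3606,"dy":-0.2485,"dz":0.08,"wz":1.9227,"hand":-0.63},{"dx":-0.3606,"dy":-0.2485,"dz":0.08,"wz":1.9227,"hand":-0.63},{"dx":-0.3606,"dy":-0.2485,"dz":0.08,"wz":1.9227,"hand":-0.63}]'

```text
$.series[0]: bad value
```

apply_moves --force 20 --series '[{"dx":-0.36,"dy":-0.248,"dz":0.08,"wx":0,"wy":0,"wz":1.923,"hand":-0.63},{"dx":-0.36,"dy":-0.248,"dz":0.08,"wx":0,"wy":0,"wz":1.923,"hand":-0.63},{"dx":-0.36,"dy":-0.248,"dz":0.08,"wx":0,"wy":0,"wz":1.923,"hand":-0.63},{"dx":-0.36,"dy":-0.248,"dz":0.08,"wx":0,"wy":0,"wz":1.923,"hand":-0.63},{"dx":-0.36,"dy":-0.248,"dz":0.08,"wx":0,"wy":0,"wz":1.923,"hand":-0.63},{"dx":-0.36,"dy":-0.248,"dz":0.08,"wx":0,"wy":0,"wz":1.923,"hand":-0.63},{"dx":-0.36,"dy":-0.248,"dz":0.08,"wx":0,"wy":0,"wz":1.923,"hand":-0.63},{"dx":-0.36,"dy":-0.248,"dz":0.08,"wx":0,"wy":0,"wz":1.923,"hand":-0.63},{"dx":-0.36,"dy":-0.248,"dz":0.08,"wx":0,"wy":0,"wz":1.923,"hand":-0.63},{"dx":-0.36,"dy":-0.248,"dz":0.08,"wx":0,"wy":0,"wz":1.923,"hand":-0.63}]'

```text
time_s: 1.65
tool_pos: [0.4351, 0.1807, 0.1395]
tool_rot: [2.465, 1.945, -0.001]
ft_force: [0.1, 0.8, -1.1]
opening: 0.0754
finger_force: 0.0
```

Run:
```python
from h import *
d=arm.camera("wrist")
print([(np.round(x["at"],4).tolist(),round(x["conf"],2)) for x in arm.look_for("wrist","block_a")])
R=pose_target(np.radians(53))[0]
print(rel((.4324,.1842,.027),R))
cv2.imwrite("pics/w1.png",d["color"][:,:,::-1])
```

```text
[([0.3684, 0.2401, 0.0316], 0.87), ([0.3553, 0.3459, 0.033], 0.64), ([0.4315, 0.1873, 0.0322], 0.62)]
(array([ 0.0006, -0.0003,  0.113 ]), array([-6.000e-04,  2.000e-04,  4.181e-01]))
```

View pics/w1.png

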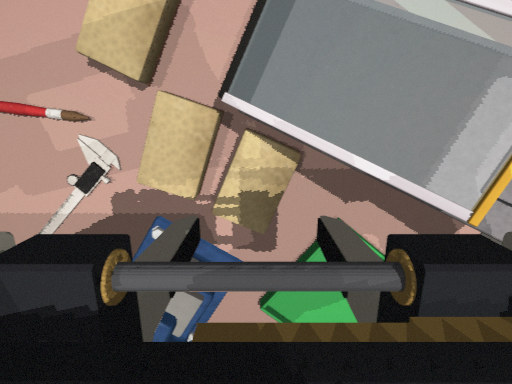

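The wrist view agrees: the target block is at (258,180) with the middle one at (180,145). I'll descend and grip.

apply_moves --force 20 --series '[{"dx":0.001,"dy":0.001,"dz":0.02,"wx":0,"wy":0,"wz":0.418,"hand":-0.63},{"dx":0.001,"dy":0.001,"dz":0.04,"wx":0,"wy":0,"wz":0.418,"hand":-0.63},{"dx":0.001,"dy":0.001,"dz":0.06,"wx":0,"wy":0,"wz":0.418,"hand":-0.63},{"dx":0.001,"dy":0.001,"dz":0.09,"wx":0,"wy":0,"wz":0.418,"hand":-0.63},{"dx":0.001,"dy":0.001,"dz":0.112,"wx":0,"wy":0,"wz":0.418,"hand":-0.63},{"dx":0.001,"dy":0.001,"dz":0.112,"wx":0,"wy":0,"wz":0.418,"hand":-0.63},{"dx":0.001,"dy":0.001,"dz":0.112,"wx":0,"wy":0,"wz":0.418,"hand":0.4},{"dx":0.001,"dy":0.001,"dz":0.112,"wx":0,"wy":0,"wz":0.418,"hand":0.4},{"dx":0.001,"dy":0.001,"dz":0.112,"wx":0,"wy":0,"wz":0.418,"hand":0.4},{"dx":0.001,"dy":0.001,"dz":0.112,"wx":0,"wy":0,"wz":0.418,"hand":0.4}]'

```text
time_s: 2.75
tool_pos: [0.4342, 0.1861, 0.0296]
tool_rot: [2.807, 1.409, 0.004]
ft_force: [-0.8, 2.2, 6.2]
opening: 0.0614
finger_force: 20.0
```

```bash
cat >> h.py <<'E'
S=np.array([.6696,.1492,.112]); RY=2.4597
Rr=pose_target(RY,np.radians(20))[0]; N=-Rr.apply([0,0,1])
E
python3 - <<'E'
from h import *
print(N)
o=arm.get_obs()
for h in (.1,.0296+.01): print(rel(S+N*h,Rr))
print("lift",rel(o["tool_pos"]+[0,0,.16],Ro.from_rotvec(o["tool_rot"])))
print(o["ft_force"],o["tool_pos"])
E
```

```text
[-0.26553802  0.21556284  0.93969262]
(array([ 0.1129,  0.1769, -0.1759]), array([-0.2638, -0.2786, -1.513 ]))
(array([ 0.1119,  0.1975, -0.1191]), array([-0.2638, -0.2786, -1.513 ]))
lift (array([ 0.0004,  0.0003, -0.16  ]), array([0., 0., 0.]))
[-0.82101289  2.20746798  6.20327746] [0.43416307 0.18607532 0.02956724]
```

apply_moves --series '[{"dx":0,"dy":0,"dz":-0.05,"wx":0,"wy":0,"wz":0,"hand":0.4},{"dx":0,"dy":0,"dz":-0.1,"wx":0,"wy":0,"wz":0,"hand":0.4},{"dx":0.01,"dy":0.02,"dz":-0.15,"wx":-0.264,"wy":-0.279,"wz":-1.513,"hand":0.4},{"dx":0.03,"dy":0.05,"dz":-0.19,"wx":-0.264,"wy":-0.279,"wz":-1.513,"hand":0.4},{"dx":0.05,"dy":0.08,"dz":-0.2,"wx":-0.264,"wy":-0.279,"wz":-1.513,"hand":0.4},{"dx":0.07,"dy":0.11,"dz":-0.2,"wx":-0.264,"wy":-0.279,"wz":-1.513,"hand":0.4},{"dx":0.09,"dy":0.14,"dz":-0.2,"wx":-0.264,"wy":-0.279,"wz":-1.513,"hand":0.4},{"dx":0.113,"dy":0.177,"dz":-0.2,"wx":-0.264,"wy":-0.279,"wz":-1.513,"hand":0.4},{"dx":0.113,"dy":0.177,"dz":-0.2,"wx":-0.264,"wy":-0.279,"wz":-1.513,"hand":0.4},{"dx":0.113,"dy":0.177,"dz":-0.19,"wx":-0.264,"wy":-0.279,"wz":-1.513,"hand":0.4}]'

```text
time_s: 3.75
tool_pos: [0.6444, 0.17, 0.2185]
tool_rot: [1.423, 2.498, -0.138]
ft_force: [-0.2, 0.1, -1.9]
opening: 0.0618
finger_force: 20.0
```

```bash
cat > go.py <<'E'
from h import *
import sys
o=arm.get_obs(); h=[float(x) for x in sys.argv[1:]]
for x in h: print(x,*[a.tolist() for a in rel(S+N*x,Rr,o)])
print(o["tool_pos"],o["ft_force"],o["opening"],o["finger_force"],o["q"].round(2))
E
python3 go.py .08 .033 .030
```

```text
0.08 [0.0037, 0.0, 0.0316] [-0.0621, -0.0633, -0.3446]
0.033 [0.0013, 0.0034, 0.0784] [-0.0621, -0.0633, -0.3446]
0.03 [0.0011, 0.0036, 0.0814] [-0.0621, -0.0633, -0.3446]
[0.64444042 0.16999871 0.21850157] [-0.18518875  0.1350095  -1.87395028] 0.061822727897432456 19.991605281829834 [ 0.23  0.41  1.36 -0.26  1.25 -0.24]
```

apply_moves --series '[{"dx":0.004,"dy":0,"dz":0.01,"wx":-0.062,"wy":-0.063,"wz":-0.345,"hand":0.4},{"dx":0.004,"dy":0,"dz":0.02,"wx":-0.062,"wy":-0.063,"wz":-0.345,"hand":0.4},{"dx":0.003,"dy":0.001,"dz":0.035,"wx":-0.062,"wy":-0.063,"wz":-0.345,"hand":0.4},{"dx":0.002,"dy":0.002,"dz":0.05,"wx":-0.062,"wy":-0.063,"wz":-0.345,"hand":0.4},{"dx":0.002,"dy":0.003,"dz":0.062,"wx":-0.062,"wy":-0.063,"wz":-0.345,"hand":0.4},{"dx":0.001,"dy":0.003,"dz":0.072,"wx":-0.062,"wy":-0.063,"wz":-0.345,"hand":0.4},{"dx":0.001,"dy":0.003,"dz":0.077,"wx":-0.062,"wy":-0.063,"wz":-0.345,"hand":0.4},{"dx":0.001,"dy":0.003,"dz":0.077,"wx":-0.062,"wy":-0.063,"wz":-0.345,"hand":0.4}]'

```text
time_s: 4.55
tool_pos: [0.6583, 0.156, 0.143]
tool_rot: [0.948, 2.647, -0.167]
ft_force: [-0.9, 0.4, -1.7]
opening: 0.0614
finger_force: 20.0
```

```bash
python3 go.py .033 .030
python3 - <<'E'
from h import *
d=arm.camera("scene"); cv2.imwrite("pics/s1.png",cv2.resize(d["color"][140:260,180:360,::-1],None,fx=4,fy=4,interpolation=cv2.INTER_CUBIC))
E
```

```text
0.033 [-0.0017, 0.0018, 0.0006] [-0.0029, -0.0033, -0.0052]
0.03 [-0.0017, 0.0019, 0.0036] [-0.0029, -0.0033, -0.0052]
[0.6582654  0.15603839 0.14300725] [-0.88682665  0.38847628 -1.73875577] 0.06140287420676228 19.997423887252808 [ 0.21  0.44  1.52 -0.32  0.99 -0.52]
```

View pics/s1.png

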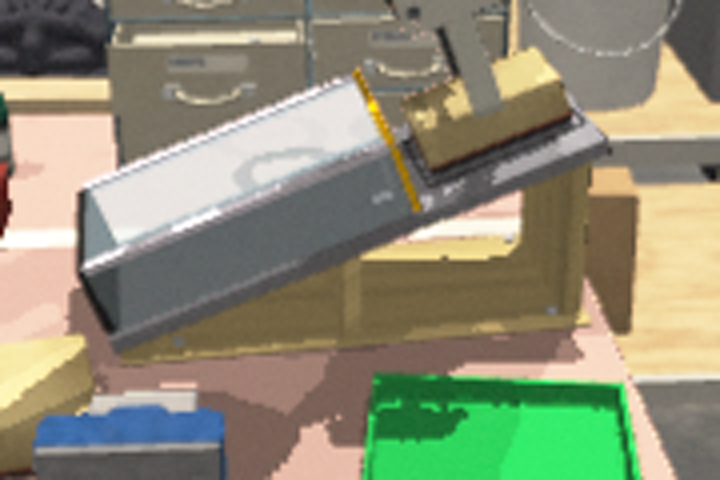

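The block is held flat just above the mark, with its dark sole at about (430,170) to (575,115) in the crop. I'll lower it to contact.

apply_moves --series '[{"dx":-0.001,"dy":0.001,"dz":0.002,"wx":-0.003,"wy":-0.003,"wz":-0.005,"hand":0.4},{"dx":-0.001,"dy":0.001,"dz":0.003,"wx":-0.003,"wy":-0.003,"wz":-0.005,"hand":0.4},{"dx":-0.001,"dy":0.001,"dz":0.003,"wx":-0.003,"wy":-0.003,"wz":-0.005,"hand":0.4}]'

```text
time_s: 4.9
tool_pos: [0.6607, 0.1561, 0.1419]
tool_rot: [0.938, 2.645, -0.163]
ft_force: [0.1, -0.2, -0.3]
opening: 0.0614
finger_force: 20.0
```

apply_moves --series '[{"dx":0,"dy":0,"dz":0.001,"wx":0,"wy":0,"wz":0,"hand":0.4},{"dx":0,"dy":0,"dz":0.001,"wx":0,"wy":0,"wz":0,"hand":0.4}]'

```text
time_s: 5.1
tool_pos: [0.6609, 0.1558, 0.1408]
tool_rot: [0.938, 2.645, -0.164]
ft_force: [-0.8, 0.2, -1.5]
opening: 0.0613
finger_force: 20.0
```

apply_moves --series '[{"dx":0,"dy":0,"dz":0.001,"wx":0,"wy":0,"wz":0,"hand":0.4},{"dx":0,"dy":0,"dz":0.002,"wx":0,"wy":0,"wz":0,"hand":0.4},{"dx":0,"dy":0,"dz":0.002,"wx":0,"wy":0,"wz":0,"hand":0.4}]'

```text
time_s: 5.4
tool_pos: [0.6612, 0.1556, 0.1399]
tool_rot: [0.938, 2.645, -0.163]
ft_force: [-4.7, 1.4, 4.8]
opening: 0.0614
finger_force: 20.0
```

apply_moves --series '[{"dx":0,"dy":0,"dz":0,"wx":0,"wy":0,"wz":0,"hand":-1},{"dx":0,"dy":0,"dz":0,"wx":0,"wy":0,"wz":0,"hand":-1},{"dx":0,"dy":0,"dz":0,"wx":0,"wy":0,"wz":0,"hand":-1},{"dx":0,"dy":0,"dz":-0.02,"wx":0,"wy":0,"wz":0,"hand":-1},{"dx":0,"dy":0,"dz":-0.05,"wx":0,"wy":0,"wz":0,"hand":-1},{"dx":0,"dy":0,"dz":-0.08,"wx":0,"wy":0,"wz":0,"hand":-1},{"dx":0,"dy":0,"dz":-0.1,"wx":0,"wy":0,"wz":0,"hand":-1},{"dx":0,"dy":0,"dz":-0.1,"wx":0,"wy":0,"wz":0,"hand":-1}]'

```text
time_s: 6.2
tool_pos: [0.636, 0.1779, 0.2365]
tool_rot: [0.936, 2.641, -0.158]
ft_force: [0.5, 0.9, 1.4]
opening: 0.093
finger_force: 0.0
```

Run:
```python
from h import *
d=arm.camera("scene"); cv2.imwrite("pics/s2.png",cv2.resize(d["color"][140:260,180:360,::-1],None,fx=4,fy=4,interpolation=cv2.INTER_CUBIC))
arm.camera("top")
for c in("scene","top"):print([(np.round(x["at"],4).tolist(),round(x["conf"],2)) for x in arm.look_for(c,"block_a")])
```

```text
[([0.3407, 0.3384, 0.0317], 0.86), ([0.6469, 0.1422, 0.1348], 0.79), ([0.3544, 0.2331, 0.0349], 0.78)]
[([0.38, 0.2608, 0.0314], 0.95), ([0.683, 0.1397, 0.1528], 0.65)]
```

View pics/s2.png

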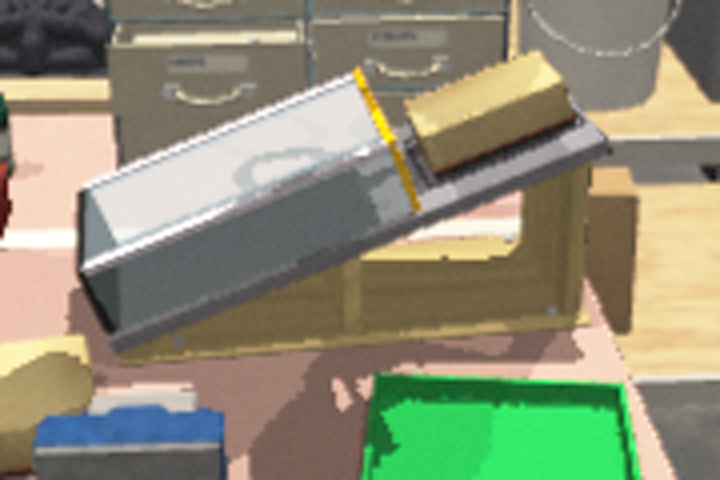

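It sticks: the block is still on the mark, its lower corner at (435,172) in the crop as before. This is the gripping one, so I'll pick it up again.

apply_moves --series '[{"dx":0,"dy":0,"dz":0.04,"wx":0,"wy":0,"wz":0,"hand":-0.8},{"dx":0,"dy":0,"dz":0.075,"wx":0,"wy":0,"wz":0,"hand":-0.8},{"dx":0,"dy":0,"dz":0.099,"wx":0,"wy":0,"wz":0,"hand":-0.8},{"dx":0,"dy":0,"dz":0.099,"wx":0,"wy":0,"wz":0,"hand":0.4},{"dx":0,"dy":0,"dz":0.099,"wx":0,"wy":0,"wz":0,"hand":0.4},{"dx":0,"dy":0,"dz":0.099,"wx":0,"wy":0,"wz":0,"hand":0.4},{"dx":0,"dy":0,"dz":0.099,"wx":0,"wy":0,"wz":0,"hand":0.4},{"dx":0,"dy":0,"dz":0.07,"wx":0,"wy":0,"wz":0,"hand":0.4},{"dx":0,"dy":0,"dz":0.03,"wx":0,"wy":0,"wz":0,"hand":0.4},{"dx":0,"dy":0,"dz":0,"wx":0,"wy":0,"wz":0,"hand":0.4}]'

```text
time_s: 7.4
tool_pos: [0.6345, 0.1777, 0.236]
tool_rot: [0.937, 2.644, -0.161]
ft_force: [0.1, 0.9, -1.2]
opening: 0.0618
finger_force: 20.0
```

```bash
cat > to.py <<'E'
from h import *
import sys
# to.py yawdeg x y z1 z2.. : level tool
a=[float(x) for x in sys.argv[1:]]; o=arm.get_obs()
R=near(pose_target(np.radians(a[0])),o)
for z in a[3:]: print(z,*[v.tolist() for v in rel((a[1],a[2],z),R,o)])
print(o["tool_pos"].round(4),o["ft_force"].round(1),o["opening"],o["q"].round(2))
E
python3 - <<'E'
from h import *
d=arm.camera("top")
hsv=cv2.cvtColor(d["color"],cv2.COLOR_RGB2HSV)
m=((hsv[...,0]>50)&(hsv[...,0]<75)&(hsv[...,1]>120)).astype(np.uint8)
cn=max(cv2.findContours(m,0,2)[0],key=cv2.contourArea)
P=ray(d,cn[:,0].astype(float),.018)[:,:2]
print(cv2.minAreaRect((P*1000).astype(np.float32)))
E
python3 to.py 140.94 .499 .0155 .2 .12 .05
```

```text
((514.2106323242188, -5.711738586425781), (122.8338394165039, 80.02655029296875), 37.24725341796875)
0.2 [0.0172, -0.2138, 0.036] [0.0108, 0.3562, 0.0005]
0.12 [0.0451, -0.2147, 0.111] [0.0108, 0.3562, 0.0005]
0.05 [0.0695, -0.2154, 0.1766] [0.0108, 0.3562, 0.0005]
[0.6358 0.1793 0.242 ] [-0.2  0.3  2.5] 0.06153298901524081 [ 0.26  0.34  1.43 -0.3   1.17 -0.54]
```

```bash
python3 to.py 127.2 .499 .0155 .2 .1 .045 .036
```

```text
0.2 [0.0172, -0.2138, 0.036] [0.0535, 0.3532, 0.2378]
0.1 [0.052, -0.2149, 0.1297] [0.0535, 0.3532, 0.2378]
0.045 [0.0712, -0.2155, 0.1812] [0.0535, 0.3532, 0.2378]
0.036 [0.0744, -0.2155, 0.1897] [0.0535, 0.3532, 0.2378]
[0.6358 0.1793 0.242 ] [-0.2  0.3  2.5] 0.06153298901524081 [ 0.26  0.34  1.43 -0.3   1.17 -0.54]
```

apply_moves --series '[{"dx":0.005,"dy":-0.05,"dz":0,"wx":0.054,"wy":0.353,"wz":0.238,"hand":0.4},{"dx":0.01,"dy":-0.1,"dz":0.01,"wx":0.054,"wy":0.353,"wz":0.238,"hand":0.4},{"dx":0.015,"dy":-0.15,"dz":0.02,"wx":0.054,"wy":0.353,"wz":0.238,"hand":0.4},{"dx":0.017,"dy":-0.2,"dz":0.036,"wx":0.054,"wy":0.353,"wz":0.238,"hand":0.4},{"dx":0.017,"dy":-0.214,"dz":0.036,"wx":0.054,"wy":0.353,"wz":0.238,"hand":0.4},{"dx":0.034,"dy":-0.214,"dz":0.082,"wx":0.054,"wy":0.353,"wz":0.238,"hand":0.4},{"dx":0.052,"dy":-0.215,"dz":0.13,"wx":0.054,"wy":0.353,"wz":0.238,"hand":0.4},{"dx":0.065,"dy":-0.2155,"dz":0.165,"wx":0.054,"wy":0.353,"wz":0.238,"hand":0.4},{"dx":0.071,"dy":-0.2155,"dz":0.181,"wx":0.054,"wy":0.353,"wz":0.238,"hand":0.4},{"dx":0.071,"dy":-0.2155,"dz":0.181,"wx":0.054,"wy":0.353,"wz":0.238,"hand":0.4}]'

```text
time_s: 8.45
tool_pos: [0.4937, 0.0129, 0.0363]
tool_rot: [-1.394, -2.802, 0.015]
ft_force: [-0.1, 0.3, -0.4]
opening: 0.0615
finger_force: 20.0
```

```bash
python3 to.py 127.2 .499 .0155 .04 .034
```

```text
0.04 [-0.0011, 0.0057, -0.0038] [-0.0137, -0.0067, -0.0017]
0.034 [-0.0011, 0.0058, 0.0022] [-0.0137, -0.0067, -0.0017]
[0.4937 0.0129 0.0363] [-0.1  0.3 -0.4] 0.06148068143892223 [-0.2   0.38  1.88 -0.01  0.9  -0.84]
```

apply_moves --series '[{"dx":-0.001,"dy":0.006,"dz":0.001,"wx":-0.014,"wy":-0.007,"wz":0,"hand":0.4},{"dx":-0.001,"dy":0.006,"dz":0.003,"wx":-0.014,"wy":-0.007,"wz":0,"hand":0.4},{"dx":-0.001,"dy":0.006,"dz":0.003,"wx":-0.014,"wy":-0.007,"wz":0,"hand":0.4},{"dx":-0.001,"dy":0.006,"dz":0.003,"wx":-0.014,"wy":-0.007,"wz":0,"hand":-0.6},{"dx":-0.001,"dy":0.006,"dz":0.003,"wx":-0.014,"wy":-0.007,"wz":0,"hand":-0.6},{"dx":-0.001,"dy":0.006,"dz":0.003,"wx":-0.014,"wy":-0.007,"wz":0,"hand":-0.6},{"dx":-0.001,"dy":0.006,"dz":-0.03,"wx":-0.014,"wy":-0.007,"wz":0,"hand":-0.6},{"dx":-0.001,"dy":0.006,"dz":-0.08,"wx":-0.014,"wy":-0.007,"wz":0,"hand":-0.6},{"dx":-0.001,"dy":0.006,"dz":-0.13,"wx":-0.014,"wy":-0.007,"wz":0,"hand":-0.63},{"dx":-0.001,"dy":0.006,"dz":-0.16,"wx":-0.014,"wy":-0.007,"wz":0,"hand":-0.63}]'

```text
time_s: 9.45
tool_pos: [0.504, 0.0158, 0.2021]
tool_rot: [1.395, 2.804, 0.004]
ft_force: [0.4, -0.1, 0.1]
opening: 0.0757
finger_force: 0.0
```

```bash
python3 - <<'E'
from h import *
for c in("scene","top"):
  arm.camera(c);print([(np.round(x["at"],4).tolist(),round(x["conf"],2)) for x in arm.look_for(c,"block_a")])
E
python3 to.py 58.2 .3663 .2387 .2 .12 .0285
```

```text
[([0.4896, 0.0053, 0.0367], 0.86), ([0.3523, 0.2296, 0.0299], 0.75), ([0.3431, 0.3351, 0.0302], 0.73)]
[([0.4966, 0.0261, 0.0356], 0.89), ([0.3648, 0.2408, 0.0331], 0.69), ([0.3577, 0.3594, 0.0349], 0.63)]
0.2 [0.26, 0.0255, -0.0027] [0.0061, 0.0013, 1.2023]
0.12 [0.2603, 0.0252, 0.0773] [0.0061, 0.0013, 1.2023]
0.0285 [0.2607, 0.0248, 0.1688] [0.0061, 0.0013, 1.2023]
[0.5028 0.0159 0.1983] [-0.4 -0.4 -0.4] 0.07578409926120565 [-0.19  0.19  1.68  0.    1.27 -0.84]
```

apply_moves --series '[{"dx":0.05,"dy":0.005,"dz":0,"wx":0.006,"wy":0.001,"wz":1.202,"hand":-0.63},{"dx":0.1,"dy":0.01,"dz":0,"wx":0.006,"wy":0.001,"wz":1.202,"hand":-0.63},{"dx":0.15,"dy":0.015,"dz":0,"wx":0.006,"wy":0.001,"wz":1.202,"hand":-0.63},{"dx":0.2,"dy":0.02,"dz":0,"wx":0.006,"wy":0.001,"wz":1.202,"hand":-0.63},{"dx":0.25,"dy":0.025,"dz":0.02,"wx":0.006,"wy":0.001,"wz":1.202,"hand":-0.63},{"dx":0.26,"dy":0.025,"dz":0.05,"wx":0.006,"wy":0.001,"wz":1.202,"hand":-0.63},{"dx":0.26,"dy":0.025,"dz":0.08,"wx":0.006,"wy":0.001,"wz":1.202,"hand":-0.63},{"dx":0.26,"dy":0.025,"dz":0.1,"wx":0.006,"wy":0.001,"wz":1.202,"hand":-0.63},{"dx":0.26,"dy":0.025,"dz":0.1,"wx":0.006,"wy":0.001,"wz":1.202,"hand":-0.63},{"dx":0.26,"dy":0.025,"dz":0.1,"wx":0.006,"wy":0.001,"wz":1.202,"hand":-0.63}]'

```text
time_s: 10.65
tool_pos: [0.364, 0.2378, 0.0947]
tool_rot: [-2.744, -1.527, 0.011]
ft_force: [-0.0, 0.1, 0.3]
opening: 0.0755
finger_force: 0.0
```

```bash
python3 - <<'E'
from h import *
arm.camera("wrist");print([(np.round(x["at"],4).tolist(),round(x["conf"],2)) for x in arm.look_for("wrist","block_a")])
E
python3 to.py 58.2 .366 .24 .0285
```

```text
[([0.3679, 0.2418, 0.0298], 0.95), ([0.3631, 0.3601, 0.0347], 0.84)]
0.0285 [0.0021, -0.0004, 0.0678] [-0.0024, 0.0024, 0.0027]
[0.3655 0.2381 0.0963] [-0.5  0.5 -0.1] 0.07611808811215434 [0.32 0.19 1.96 0.   0.99 0.87]
```

apply_moves --series '[{"dx":0.002,"dy":0,"dz":0.03,"wx":0,"wy":0,"wz":0,"hand":-0.63},{"dx":0.002,"dy":0,"dz":0.055,"wx":0,"wy":0,"wz":0,"hand":-0.63},{"dx":0.002,"dy":0,"dz":0.067,"wx":0,"wy":0,"wz":0,"hand":-0.63},{"dx":0.002,"dy":0,"dz":0.067,"wx":0,"wy":0,"wz":0,"hand":0.4},{"dx":0.002,"dy":0,"dz":0.067,"wx":0,"wy":0,"wz":0,"hand":0.4},{"dx":0.002,"dy":0,"dz":0.067,"wx":0,"wy":0,"wz":0,"hand":0.4},{"dx":0.002,"dy":0,"dz":0.067,"wx":0,"wy":0,"wz":0,"hand":0.4}]'

```text
time_s: 11.45
tool_pos: [0.3679, 0.2403, 0.031]
tool_rot: [-2.744, -1.528, -0.001]
ft_force: [0.5, 0.4, -0.9]
opening: 0.0614
finger_force: 20.0
```

```bash
python3 go.py .1 .04
```

```text
0.1 [0.0859, 0.2705, -0.1749] [-0.2512, -0.2865, -1.4277]
0.04 [0.0833, 0.2909, -0.1185] [-0.2512, -0.2865, -1.4277]
[0.36787943 0.24026043 0.03103758] [ 0.48822745  0.38519404 -0.89181817] 0.06135219912175488 19.975925087928772 [0.32 0.3  2.03 0.   0.81 0.88]
```

apply_moves --series '[{"dx":0,"dy":0,"dz":-0.05,"wx":0,"wy":0,"wz":0,"hand":0.4},{"dx":0,"dy":0,"dz":-0.1,"wx":0,"wy":0,"wz":0,"hand":0.4},{"dx":0,"dy":0.01,"dz":-0.15,"wx":-0.251,"wy":-0.287,"wz":-1.428,"hand":0.4},{"dx":0.015,"dy":0.04,"dz":-0.185,"wx":-0.251,"wy":-0.287,"wz":-1.428,"hand":0.4},{"dx":0.03,"dy":0.08,"dz":-0.2,"wx":-0.251,"wy":-0.287,"wz":-1.428,"hand":0.4},{"dx":0.045,"dy":0.125,"dz":-0.2,"wx":-0.251,"wy":-0.287,"wz":-1.428,"hand":0.4},{"dx":0.06,"dy":0.17,"dz":-0.2,"wx":-0.251,"wy":-0.287,"wz":-1.428,"hand":0.4},{"dx":0.075,"dy":0.215,"dz":-0.2,"wx":-0.251,"wy":-0.287,"wz":-1.428,"hand":0.4},{"dx":0.086,"dy":0.26,"dz":-0.2,"wx":-0.251,"wy":-0.287,"wz":-1.428,"hand":0.4},{"dx":0.086,"dy":0.27,"dz":-0.2,"wx":-0.251,"wy":-0.287,"wz":-1.428,"hand":0.4}]'

```text
time_s: 12.45
tool_pos: [0.6464, 0.1691, 0.2294]
tool_rot: [1.313, 2.542, -0.144]
ft_force: [-1.3, -0.1, -2.1]
opening: 0.061
finger_force: 20.0
```

apply_moves --series '[{"dx":0,"dy":0,"dz":0,"wx":0,"wy":0,"wz":-0.02,"hand":0.4}]'

```text
time_s: 12.55
tool_pos: [0.6425, 0.1702, 0.2292]
tool_rot: [1.293, 2.557, -0.149]
ft_force: [-0.5, -0.7, -0.9]
opening: 0.0616
finger_force: 20.0
```

```bash
python3 go.py .08 .035
```

```text
0.08 [0.0058, 0.0012, 0.0421] [-0.0499, -0.0554, -0.2466]
0.035 [0.0036, 0.0037, 0.087] [-0.0499, -0.0554, -0.2466]
[0.64249898 0.17019033 0.22916029] [-0.48496267 -0.68204065 -0.90681904] 0.06160864448691344 19.974996149539948 [ 0.23  0.39  1.36 -0.27  1.25 -0.34]
```

apply_moves --series '[{"dx":0.006,"dy":0.001,"dz":0.01,"wx":-0.05,"wy":-0.055,"wz":-0.247,"hand":0.4},{"dx":0.006,"dy":0.001,"dz":0.025,"wx":-0.05,"wy":-0.055,"wz":-0.247,"hand":0.4},{"dx":0.005,"dy":0.002,"dz":0.045,"wx":-0.05,"wy":-0.055,"wz":-0.247,"hand":0.4},{"dx":0.004,"dy":0.003,"dz":0.065,"wx":-0.05,"wy":-0.055,"wz":-0.247,"hand":0.4},{"dx":0.004,"dy":0.003,"dz":0.079,"wx":-0.05,"wy":-0.055,"wz":-0.247,"hand":0.4},{"dx":0.004,"dy":0.003,"dz":0.086,"wx":-0.05,"wy":-0.055,"wz":-0.247,"hand":0.4},{"dx":0.004,"dy":0.003,"dz":0.086,"wx":-0.05,"wy":-0.055,"wz":-0.247,"hand":0.4},{"dx":0.004,"dy":0.003,"dz":0.086,"wx":-0.05,"wy":-0.055,"wz":-0.247,"hand":0.4}]'

```text
time_s: 13.35
tool_pos: [0.6594, 0.1579, 0.1473]
tool_rot: [0.94, 2.644, -0.163]
ft_force: [0.0, -0.6, -1.6]
opening: 0.0612
finger_force: 20.0
```

```bash
python3 go.py .031
```

```text
0.031 [-0.0005, -0.0004, 0.0067] [0.0021, 0.0007, -0.0019]
[0.65942188 0.15793129 0.14728986] [ 0.00558658 -0.5544063  -1.59028118] 0.06119939877416234 19.976014494895935 [ 0.22  0.44  1.52 -0.33  0.99 -0.52]
```

apply_moves --series '[{"dx":0,"dy":0,"dz":0.003,"wx":0.002,"wy":0.001,"wz":-0.002,"hand":0.4},{"dx":0,"dy":0,"dz":0.005,"wx":0.002,"wy":0.001,"wz":-0.002,"hand":0.4},{"dx":0,"dy":0,"dz":0.006,"wx":0.002,"wy":0.001,"wz":-0.002,"hand":0.4},{"dx":0,"dy":0,"dz":0.006,"wx":0.002,"wy":0.001,"wz":-0.002,"hand":0.4}]'

```text
time_s: 13.75
tool_pos: [0.6609, 0.1564, 0.1409]
tool_rot: [0.938, 2.647, -0.166]
ft_force: [-0.3, -0.1, -0.3]
opening: 0.0614
finger_force: 20.0
```

apply_moves --series '[{"dx":0,"dy":0,"dz":0.001,"wx":0,"wy":0,"wz":0,"hand":0.4},{"dx":0,"dy":0,"dz":0.001,"wx":0,"wy":0,"wz":0,"hand":0.4}]'

```text
time_s: 13.95
tool_pos: [0.6611, 0.1564, 0.1409]
tool_rot: [0.938, 2.647, -0.166]
ft_force: [-3.4, 0.2, 4.5]
opening: 0.0613
finger_force: 20.0
```

Contact. I'll release, wait, and lift straight off.

apply_moves --series '[{"dx":0,"dy":0,"dz":0,"wx":0,"wy":0,"wz":0,"hand":-1},{"dx":0,"dy":0,"dz":0,"wx":0,"wy":0,"wz":0,"hand":-1},{"dx":0,"dy":0,"dz":0,"wx":0,"wy":0,"wz":0,"hand":-1},{"dx":0,"dy":0,"dz":-0.02,"wx":0,"wy":0,"wz":0,"hand":-1},{"dx":0,"dy":0,"dz":-0.05,"wx":0,"wy":0,"wz":0,"hand":-1},{"dx":0,"dy":0,"dz":-0.08,"wx":0,"wy":0,"wz":0,"hand":-1},{"dx":0,"dy":0,"dz":-0.1,"wx":0,"wy":0,"wz":0,"hand":-1},{"dx":0,"dy":0,"dz":-0.1,"wx":0,"wy":0,"wz":0,"hand":-1},{"dx":0,"dy":0,"dz":-0.1,"wx":0,"wy":0,"wz":0,"hand":-0.63}]'

```text
time_s: 14.85
tool_pos: [0.6346, 0.1777, 0.2335]
tool_rot: [0.938, 2.648, -0.166]
ft_force: [0.2, -0.3, 0.1]
opening: 0.0888
finger_force: 0.0
```

```bash
python3 - <<'E'
from h import *
d=arm.camera("scene"); cv2.imwrite("pics/s3.png",cv2.resize(d["color"][140:260,180:360,::-1],None,fx=4,fy=4,interpolation=cv2.INTER_CUBIC))
arm.camera("top")
for c in("scene","top"):print([(np.round(x["at"],4).tolist(),round(x["conf"],2)) for x in arm.look_for(c,"block_a")])
E
python3 to.py 51 .358 .36 .25 .12
```

```text
[([0.4876, 0.0072, 0.0355], 0.91), ([0.3421, 0.3391, 0.0327], 0.87)]
[([0.5013, 0.0156, 0.0344], 0.62)]
0.25 [0.3039, -0.0321, -0.1289] [0.2692, 0.2747, 1.5531]
0.12 [0.3481, -0.0317, -0.0066] [0.2692, 0.2747, 1.5531]
[0.6341 0.1772 0.2319] [-0.3 -0.4  0.9] 0.07655153114695337 [ 0.26  0.35  1.43 -0.3   1.17 -0.54]
```

View pics/s3.png

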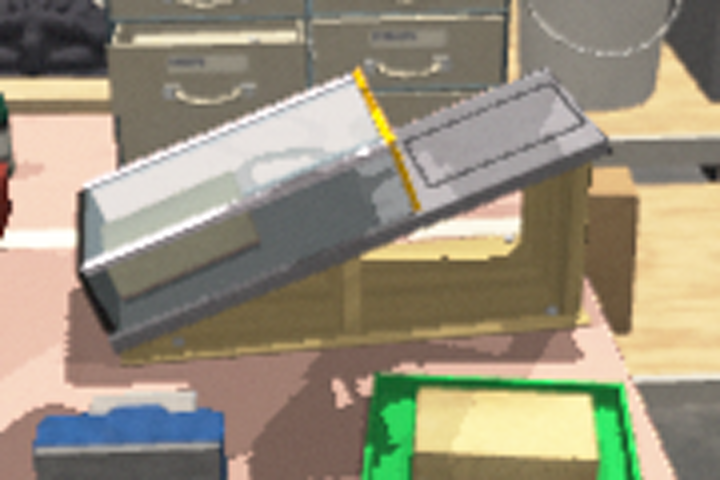

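The second block slid to the bottom of the hood, at (180,240) in the crop, and the gripping one lies flat in the tray. Now the last block.

apply_moves --series '[{"dx":0.045,"dy":-0.005,"dz":-0.02,"wx":0.269,"wy":0.275,"wz":1.553,"hand":-0.63},{"dx":0.09,"dy":-0.01,"dz":-0.038,"wx":0.269,"wy":0.275,"wz":1.553,"hand":-0.63},{"dx":0.135,"dy":-0.015,"dz":-0.057,"wx":0.269,"wy":0.275,"wz":1.553,"hand":-0.63},{"dx":0.18,"dy":-0.02,"dz":-0.076,"wx":0.269,"wy":0.275,"wz":1.553,"hand":-0.63},{"dx":0.225,"dy":-0.024,"dz":-0.095,"wx":0.269,"wy":0.275,"wz":1.553,"hand":-0.63},{"dx":0.27,"dy":-0.028,"dz":-0.114,"wx":0.269,"wy":0.275,"wz":1.553,"hand":-0.63},{"dx":0.304,"dy":-0.032,"dz":-0.129,"wx":0.269,"wy":0.275,"wz":1.553,"hand":-0.63},{"dx":0.304,"dy":-0.032,"dz":-0.129,"wx":0.269,"wy":0.275,"wz":1.553,"hand":-0.63},{"dx":0.315,"dy":-0.032,"dz":-0.098,"wx":0.269,"wy":0.275,"wz":1.553,"hand":-0.63},{"dx":0.33,"dy":-0.032,"dz":-0.057,"wx":0.269,"wy":0.275,"wz":1.553,"hand":-0.63}]'

```text
time_s: 16.05
tool_pos: [0.3597, 0.3617, 0.1754]
tool_rot: [2.751, 1.472, 0.001]
ft_force: [0.2, 0.6, -1.0]
opening: 0.0756
finger_force: 0.0
```

```bash
python3 - <<'E'
from h import *
arm.camera("wrist");print([(np.round(x["at"],4).tolist(),round(x["conf"],2)) for x in arm.look_for("wrist","block_a")])
E
python3 to.py 51 .358 .36 .1 .0285
```

```text
[([0.3599, 0.3613, 0.0336], 0.62)]
0.1 [0.0062, 0.0002, 0.069] [0.0141, 0.0264, 0.095]
0.0285 [0.0081, -0.0007, 0.1404] [0.0141, 0.0264, 0.095]
[0.3547 0.357  0.1691] [-0.6 -1.1 -0.2] 0.07600734556215734 [ 0.58  0.23  1.7  -0.02  1.23  1.18]
```

apply_moves --series '[{"dx":0.005,"dy":0,"dz":0.03,"wx":0.014,"wy":0.026,"wz":0.095,"hand":-0.63},{"dx":0.007,"dy":0,"dz":0.07,"wx":0.014,"wy":0.026,"wz":0.095,"hand":-0.63},{"dx":0.008,"dy":0,"dz":0.105,"wx":0.014,"wy":0.026,"wz":0.095,"hand":-0.63},{"dx":0.009,"dy":0,"dz":0.13,"wx":0.014,"wy":0.026,"wz":0.095,"hand":-0.63},{"dx":0.009,"dy":0,"dz":0.139,"wx":0.014,"wy":0.026,"wz":0.095,"hand":-0.63},{"dx":0.009,"dy":0,"dz":0.139,"wx":0.014,"wy":0.026,"wz":0.095,"hand":-0.63}]'

```text
time_s: 16.75
tool_pos: [0.3643, 0.3648, 0.0355]
tool_rot: [-2.831, -1.359, -0.016]
ft_force: [0.3, -0.5, 0.5]
opening: 0.0756
finger_force: 0.0
```

```bash
python3 to.py 51 .358 .36 .0285
```

```text
0.0285 [-0.0077, -0.002, 0.0069] [0.0038, -0.0098, 0.005]
[0.3643 0.3648 0.0355] [ 0.3 -0.5  0.5] 0.07557001592823981 [ 0.57  0.4   1.85 -0.    0.88  1.25]
```

apply_moves --series '[{"dx":-0.006,"dy":-0.002,"dz":0.006,"wx":0.004,"wy":-0.01,"wz":0.005,"hand":-0.63},{"dx":-0.006,"dy":-0.002,"dz":0.006,"wx":0.004,"wy":-0.01,"wz":0.005,"hand":0.4},{"dx":-0.006,"dy":-0.002,"dz":0.006,"wx":0.004,"wy":-0.01,"wz":0.005,"hand":0.4},{"dx":-0.006,"dy":-0.002,"dz":0.006,"wx":0.004,"wy":-0.01,"wz":0.005,"hand":0.4},{"dx":-0.006,"dy":-0.002,"dz":0.006,"wx":0.004,"wy":-0.01,"wz":0.005,"hand":0.4}]'

```text
time_s: 17.25
tool_pos: [0.3594, 0.3618, 0.0306]
tool_rot: [-2.836, -1.349, -0.005]
ft_force: [-0.8, -0.2, 5.0]
opening: 0.0616
finger_force: 20.0
```

```bash
python3 go.py .1 .04
```

```text
0.1 [0.0312, 0.3407, -0.1751] [-0.2712, -0.276, -1.5547]
0.04 [0.0311, 0.3611, -0.1187] [-0.2712, -0.276, -1.5547]
[0.35942883 0.36178296 0.03062262] [-0.78398283 -0.15843158  5.00605506] 0.06160323027322054 20.00082492828369 [0.57 0.4  1.87 0.   0.87 1.25]
```

apply_moves --series '[{"dx":0,"dy":0,"dz":-0.05,"wx":0,"wy":0,"wz":0,"hand":0.4},{"dx":0,"dy":0,"dz":-0.1,"wx":0,"wy":0,"wz":0,"hand":0.4},{"dx":0,"dy":0,"dz":-0.15,"wx":0,"wy":0,"wz":0,"hand":0.4},{"dx":0,"dy":0.02,"dz":-0.195,"wx":-0.271,"wy":-0.276,"wz":-1.555,"hand":0.4},{"dx":0.005,"dy":0.065,"dz":-0.21,"wx":-0.271,"wy":-0.276,"wz":-1.555,"hand":0.4},{"dx":0.01,"dy":0.11,"dz":-0.21,"wx":-0.271,"wy":-0.276,"wz":-1.555,"hand":0.4},{"dx":0.015,"dy":0.155,"dz":-0.21,"wx":-0.271,"wy":-0.276,"wz":-1.555,"hand":0.4},{"dx":0.02,"dy":0.2,"dz":-0.21,"wx":-0.271,"wy":-0.276,"wz":-1.555,"hand":0.4},{"dx":0.025,"dy":0.245,"dz":-0.21,"wx":-0.271,"wy":-0.276,"wz":-1.555,"hand":0.4},{"dx":0.03,"dy":0.29,"dz":-0.21,"wx":-0.271,"wy":-0.276,"wz":-1.555,"hand":0.4}]'

```text
time_s: 18.25
tool_pos: [0.6039, 0.2004, 0.2393]
tool_rot: [1.671, 2.383, -0.121]
ft_force: [-0.2, -0.1, -0.8]
opening: 0.0612
finger_force: 20.0
```

```bash
python3 go.py .13 .08 .035
```

```text
0.13 [-0.0301, 0.0208, 0.0139] [-0.0951, -0.0945, -0.5291]
0.08 [-0.0334, 0.0266, 0.0634] [-0.0951, -0.0945, -0.5291]
0.035 [-0.0363, 0.0318, 0.108] [-0.0951, -0.0945, -0.5291]
[0.60388543 0.20036369 0.23931781] [-0.22480599 -0.08067285 -0.8082189 ] 0.06117389069323868 19.995247721672058 [ 0.28  0.37  1.35 -0.24  1.34 -0.03]
```

apply_moves --series '[{"dx":-0.03,"dy":0.021,"dz":0,"wx":-0.095,"wy":-0.095,"wz":-0.529,"hand":0.4},{"dx":-0.03,"dy":0.021,"dz":0.014,"wx":-0.095,"wy":-0.095,"wz":-0.529,"hand":0.4},{"dx":-0.03,"dy":0.021,"dz":0.014,"wx":-0.095,"wy":-0.095,"wz":-0.529,"hand":0.4},{"dx":-0.031,"dy":0.023,"dz":0.03,"wx":-0.095,"wy":-0.095,"wz":-0.529,"hand":0.4},{"dx":-0.033,"dy":0.026,"dz":0.06,"wx":-0.095,"wy":-0.095,"wz":-0.529,"hand":0.4},{"dx":-0.035,"dy":0.029,"dz":0.085,"wx":-0.095,"wy":-0.095,"wz":-0.529,"hand":0.4},{"dx":-0.036,"dy":0.031,"dz":0.098,"wx":-0.095,"wy":-0.095,"wz":-0.529,"hand":0.4},{"dx":-0.036,"dy":0.032,"dz":0.103,"wx":-0.095,"wy":-0.095,"wz":-0.529,"hand":0.4},{"dx":-0.036,"dy":0.032,"dz":0.103,"wx":-0.095,"wy":-0.095,"wz":-0.529,"hand":0.4}]'

```text
time_s: 19.15
tool_pos: [0.6583, 0.159, 0.1497]
tool_rot: [0.948, 2.644, -0.165]
ft_force: [-0.8, 0.1, -0.8]
opening: 0.0614
finger_force: 20.0
```

```bash
python3 go.py .031
```

```text
0.031 [-0.0011, -0.0004, 0.0095] [-0.0011, -0.0006, -0.0065]
[0.65832192 0.15895684 0.1497073 ] [-0.80719863  0.08458038 -0.79494963] 0.06141496638044569 19.999610781669617 [ 0.22  0.44  1.51 -0.32  1.   -0.51]
```

apply_moves --series '[{"dx":-0.001,"dy":0,"dz":0.005,"wx":-0.001,"wy":0,"wz":-0.006,"hand":0.4},{"dx":-0.001,"dy":0,"dz":0.008,"wx":-0.001,"wy":0,"wz":-0.006,"hand":0.4},{"dx":-0.001,"dy":0,"dz":0.009,"wx":-0.001,"wy":0,"wz":-0.006,"hand":0.4},{"dx":-0.001,"dy":0,"dz":0.009,"wx":-0.001,"wy":0,"wz":-0.006,"hand":0.4}]'

```text
time_s: 19.55
tool_pos: [0.6614, 0.1566, 0.1423]
tool_rot: [0.939, 2.646, -0.164]
ft_force: [0.3, -1.2, -1.3]
opening: 0.0614
finger_force: 20.0
```

apply_moves --series '[{"dx":0,"dy":0,"dz":0.001,"wx":0,"wy":0,"wz":0,"hand":0.4},{"dx":0,"dy":0,"dz":0.002,"wx":0,"wy":0,"wz":0,"hand":0.4},{"dx":0,"dy":0,"dz":0.002,"wx":0,"wy":0,"wz":0,"hand":0.4}]'

```text
time_s: 19.85
tool_pos: [0.662, 0.1563, 0.1411]
tool_rot: [0.939, 2.645, -0.164]
ft_force: [-2.7, 0.8, 3.3]
opening: 0.0614
finger_force: 20.0
```

apply_moves --series '[{"dx":0,"dy":0,"dz":0,"wx":0,"wy":0,"wz":0,"hand":-1},{"dx":0,"dy":0,"dz":0,"wx":0,"wy":0,"wz":0,"hand":-1},{"dx":0,"dy":0,"dz":0,"wx":0,"wy":0,"wz":0,"hand":-1},{"dx":0,"dy":0,"dz":-0.02,"wx":0,"wy":0,"wz":0,"hand":-1},{"dx":0,"dy":0,"dz":-0.05,"wx":0,"wy":0,"wz":0,"hand":-1},{"dx":0,"dy":0,"dz":-0.08,"wx":0,"wy":0,"wz":0,"hand":-1},{"dx":0,"dy":0,"dz":-0.1,"wx":0,"wy":0,"wz":0,"hand":-1},{"dx":0,"dy":0,"dz":-0.1,"wx":0,"wy":0,"wz":0,"hand":-1},{"dx":0,"dy":0,"dz":-0.1,"wx":0,"wy":0,"wz":0,"hand":-1},{"dx":0,"dy":0,"dz":-0.1,"wx":0,"wy":0,"wz":0,"hand":-1}]'

```text
time_s: 20.85
tool_pos: [0.6348, 0.1771, 0.2321]
tool_rot: [0.94, 2.648, -0.167]
ft_force: [-0.3, -0.4, 0.3]
opening: 0.093
finger_force: 0.0
```

Run:
```python
from h import *
d=arm.camera("scene"); cv2.imwrite("pics/s4.png",cv2.resize(d["color"][140:290,180:360,::-1],None,fx=4,fy=4,interpolation=cv2.INTER_CUBIC))
```

```text
(no output)
```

View pics/s4.png

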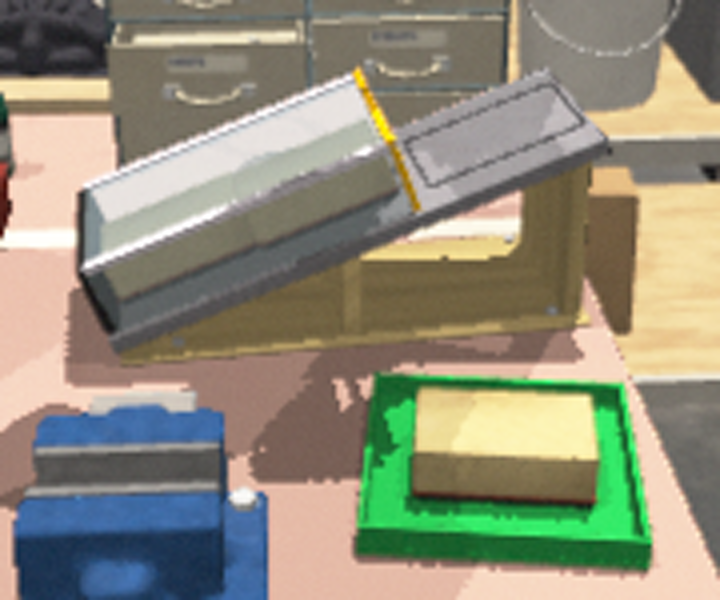

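Both slick blocks lie in the hood, one behind the other at (180,245) and (330,190). The gripping one lies flat in the tray at (505,445), and the gripper is clear. I'll let it settle for a moment, then hand in.

apply_moves --series '[{"dx":0,"dy":0,"dz":0,"wx":0,"wy":0,"wz":0,"hand":-1},{"dx":0,"dy":0,"dz":0,"wx":0,"wy":0,"wz":0,"hand":-1},{"dx":0,"dy":0,"dz":0,"wx":0,"wy":0,"wz":0,"hand":-1},{"dx":0,"dy":0,"dz":0,"wx":0,"wy":0,"wz":0,"hand":-1},{"dx":0,"dy":0,"dz":0,"wx":0,"wy":0,"wz":0,"hand":-1}]'

```text
time_s: 21.4
tool_pos: [0.6354, 0.1775, 0.2341]
tool_rot: [0.94, 2.646, -0.165]
ft_force: [-0.0, -0.1, -0.3]
opening: 0.0932
finger_force: 0.0
```

```bash
python3 -c "
from workcell import arm
print(arm.close_job())"
```

```text
the job is handed in; nothing more can be done
None
```

I tested all three blocks on the ramp and handed the job in at about 21 s: the two slick ones slid into the hood on their own, and the gripping one lies flat in the green tray; the hand-in returned no verdict.

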